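# Unplug a lens barrel and hold it pressed in the sprung V-cradle

## Task

Pull the lens barrel straight out of its dock socket, against the sprung detent, and lay it in the V-cradle, centred over the two V-blocks and bearing on both flanks. Keep hold of it and press it down until the sprung cradle has sunk about 6 mm, half of its travel (pointer in the green band), and finish while still gripping it and pressing it there. Do not push the other things on the bench about.

Things in the scene. Friction and masses are not known exactly. Their poses are not given: they have to be found in the camera images.
- lens_mid (a point): mid-length point on the axis of the loose lens barrel. x runs along the barrel: glass at the -x end, brass plug at the +x end. The barrel starts level in the dock, axis 55 mm above the bench. Grip it from above across its 30 mm diameter near this point, where nothing stands beside it but the dock's 8 mm base plate.
- lens: the lens barrel, 0.13 to 0.24 kg: bare-aluminium cylinder, 30 mm diameter, 120 mm long, black bands near both ends, two thin blue rings; a grooved brass plug (14 mm diameter, 22 mm long) on one end. Origin and axes as lens_mid.
- plug_tip (a point): end of the barrel's brass plug, 82 mm from lens_mid along the barrel's +x axis
- dock: fixed dock, origin on the bench: grey plate 190x64x8 mm, black socket housing at its +x end (88 mm high, red-tipped detent pin to 98 mm), low grey V rest (46 mm high) at its -x end. The barrel lies above its x axis, lens_mid at x = -20 mm, and pulls out level along -x. About 5 to 12 N frees the plug from the sprung roller in its groove.
- socket_mouth (a point): centre of the dock's socket mouth, 55 mm above the bench, on the face that looks along the dock's -x axis. The plug sits 19 mm deep in it: pull 25 mm or more before lifting.
- v_seat (a point): where lens_mid belongs: on the axis of the seated barrel, midway between the cradle's two V-blocks; 75 mm above the bench with the cradle up, sinks with it. x runs along the V (barrel may lie either way round), z up. The V head's plate lies 33 mm below it; in the 52 mm gap between the V-blocks the fingers can straddle the barrel.
- v_front (a point): centre of the V-block on the -x side of v_seat, at the height of the seated barrel's axis, 36 mm from v_seat. Both V-blocks are steel with a 90 degree V open upward, 50 mm wide (y), 20 mm long (x: 26 to 46 mm either side of v_seat), tops 2.5 mm below v_seat; a left (+y) and a right (-y) flank each.
- v_back (a point): the same for the V-block on the +x side. The two V-blocks are one self-aligning head on the cradle: it floats up to 5 mm sideways (y, light centring spring, 0.15 N per mm) and swivels up to 0.08 rad about the vertical. The V faces are slippery (friction about 0.12).
- stand: fixed base of the cradle, origin on the bench straight below v_seat, same axes: grey plate 140x96x12 mm. A white scale plate 60 mm high with a green band stands at x = -52, y = +41 mm.
- cradle (a joint): how far the sprung cradle is pressed down, in m: 0 up, 0.012 at its stop. It starts to move at about 1.6 N of total downward load (the barrel's weight counts), then takes 1.2 N per mm more (about 9 N at 6 mm), and springs back when let go. Its pointer is in front of the green band at 4 to 8 mm, of the red band below beyond 9 mm.
- scanner: hand barcode scanner, dark grey, 113x102x36 mm, lying on the bench, fixed to the bench
- tape_roll_2: roll of black tape, 64 mm across, 19 mm high, fixed to the bench
- ipa_bottle: loose blue and white plunger bottle, 65 mm across, 97 mm high; leave it
- window_box: navy open box, 93x137x74 mm, fixed to the bench
- log_book: purple notebook, 148x109x14 mm, fixed to the bench
- pad_1: loose green and black cleaning pad, 24x44x13 mm; leave it

How it is judged:
By the outcome, as a careful person would: the job done as asked, in the order asked, and still so for the second after the job is handed in, while the arm keeps its last pose, push and grip.
It also fails if it takes over 38 s, if anything falls off the work surface, if the arm or the gripper's body presses on something with over 40 N, if the wrist force passes 120 N, or if a joint passes its speed limit or range.

## Robot

A 6-joint arm with a two-finger parallel gripper is mounted at the origin on a cart in front of the work surface, level with it; the furniture and walls round the work are solid. World frame = base frame: x ahead of the robot, y to its left, z up, the work surface at z = 0. Lengths are in m, angles in rad, forces in N, time in s.
With the tool pointing down it reaches from about 0.35 to 0.775 m from the base axis. Payload 7.3 kg.
Tool frame: the origin (TCP) lies between the finger pads; the fingertips stand ahead of it and the grasp point (between the pads) lies 6 mm ahead of it (robot.tip_extent is the x of the fingertips in the tool frame, in m); x points along the fingers, z is the direction in which the jaws open and shut, and the axes are right-handed (so a half turn about x gives the same grasp; the last joint's range is limited). The gripper opens to 92 mm and grips with 3 to 60 N. Pads are 19 mm wide; open, the fingers measure 130 mm over their backs; the gripper's body (75 mm by 190 mm) begins 47 mm behind the grasp point.
Start: joints at [-1.329, 0.342, 1.524, -0, 1.275, -0.146], TCP at [0.199, -0.486, 0.252] pointing down, gripper open.
Joint ranges: [-2.53, 2.53], [-0.77, 2.02], [0.04, 2.7], [-1, 4.14], [0.28, 2.66], [-3.11, 3.11]. Speed limits (rad/s): [2.57, 2.57, 3.14, 3.14, 3.14, 3.14].

## Interface

Orientations are given as [roll, pitch, yaw] about the fixed x, y, z axes, in that order (R = Rz(yaw) Ry(pitch) Rx(roll)).
In Python, from cell import robot gives the robot as it stands. The module is installed in compiled form; this text tells all that it offers.
- The arm moves only by the shell command python3 -m creep 'ROWS' [FORCE]. ROWS is JSON, a list of rows, each an object with "translation": the shift along the tool's x, y, z in m, a list of three; "twist": the turn, a rotation vector about the tool's x, y, z in rad, a list of three; "hand": the opening in per cent of the stroke, from 0 (shut) to 100 (fully open). A call has 1 to 5 rows; each row is the pose to reach, as a shift and turn from the pose measured when the call began, along the tool's axes at that moment; what a row does not reach only later rows make up. A row lasts 1/10 s, in which the tool goes at most 50 mm and 8.59 degrees, less where a joint would pass 70% of its speed; a pose out of reach is approached as far as the arm can. A call with a gripper value outside its range is refused whole. The fingers move at their own pace and stop on an object; FORCE is the grip in N (left out, the last holds). Time passes only in rows, so rows that repeat a pose let the fingers close. It gives the time, the measured TCP pose, the force and the opening at its end, in the units of the state.
- robot.observe(): the state, without advancing time (a new reading comes with each control period).
- robot.read_camera(name): name is "side" or "top"; returns the picture (420x560x3 uint8, blue, green, red); there is no depth.
- robot.calibration(name): a dict with "intrinsics" (3x3 intrinsics, pixels), "cam_to_world" (4x4, takes a point from camera to world coordinates). Camera axes: x right, y up, looking along -z (the intrinsics and any distortion apply to the point x, -y, -z); pixel columns grow to the right and rows downward; lengths in m; the calibration is good to about 2 mm. A picture is of the moment at which its call begins. calibration takes no time and is no camera call.
- robot.hand_in(): hands the job in, once; it reports no verdict.
The state is a dict: "time": time; "qpos": joint angles; "qvel": joint speeds; "joint_efforts": joint torques, N m; "tool_pos": TCP position; "tool_rot": TCP orientation; "contact_force": force on the tool from outside, world axes, zero at the start; "torque": the same for the moment, N m; "opening": finger opening in m.
Only numpy, scipy, OpenCV 4.12 (cv2) and the standard library are available. Lean on these libraries where they do the work, as an engineer would, in place of code of your own. Each camera call takes 0.05 s, during which the arm holds its last target. There are 200 camera calls.

## Working session

There is one attempt and no reset: what is moved stays moved. The work goes in short steps, Python scripts to look and compute and a shell command to move; the robot and the scene stay as the last step left them, time stands still between calls to the robot, and variables do not carry over. Pictures are saved under pics/ and viewed, about 8 in all and at most 12, crops included, and the job is handed in when it is done.

```bash
mkdir -p pics; cat > h.py <<'E'
import numpy as np, cv2
from cell import robot
from scipy.spatial.transform import Rotation as R
def cal(n):
    c=robot.calibration(n); return c,np.array(c["intrinsics"]),np.array(c["cam_to_world"])
def ray(n,u,v):
    c,K,T=cal(n); d=np.array([(u-K[0,2])/K[0,0],-(v-K[1,2])/K[1,1],-1.]); return T[:3,3],T[:3,:3]@d
def onz(n,u,v,z):
    o,d=ray(n,u,v); return o+d*(z-o[2])/d[2]
def proj(n,p):
    c,K,T=cal(n); q=T[:3,:3].T@(np.array(p)-T[:3,3]); return np.array([K[0,0]*q[0]/-q[2]+K[0,2], K[1,1]*-q[1]/-q[2]+K[1,2]])
def tool():
    s=robot.observe(); return np.array(s["tool_pos"]),R.from_euler('xyz',s["tool_rot"]).as_matrix()
E
python3 - <<'E'
from h import *
for n in("side","top"):
    cv2.imwrite(f"pics/{n}0.png",robot.read_camera(n)); print(robot.calibration(n))
print(robot.observe(), robot.tip_extent)
E
```

```text
{'intrinsics': array([[443.10461172,   0.        , 282.53749253],
       [  0.        , 443.10461172, 213.62344493],
       [  0.        ,   0.        ,   1.        ]]), 'cam_to_world': array([[ 0.9588257 ,  0.12576519, -0.25462992,  0.31975852],
       [-0.28352728,  0.47535768, -0.83285495, -0.94767615],
       [ 0.01629613,  0.87075725,  0.49144302,  0.63383469],
       [ 0.        ,  0.        ,  0.        ,  1.        ]])}
{'intrinsics': array([[511.67014856,   0.        , 275.74624693],
       [  0.        , 511.67014856, 209.51294132],
       [  0.        ,   0.        ,   1.        ]]), 'cam_to_world': array([[-0.03990717,  0.97560793, -0.21586241,  0.26268454],
       [-0.99919234, -0.03998037,  0.00402929, -0.02074077],
       [-0.00469925,  0.21584887,  0.97641548,  1.64948785],
       [ 0.        ,  0.        ,  0.        ,  1.        ]])}
{'time': 0.1, 'qpos': array([-1.32899092e+00,  3.42657207e-01,  1.52488316e+00, -2.33672447e-06,
        1.27537965e+00, -1.46005438e-01]), 'qvel': array([-0.00111489, -0.0012422 , -0.00289513,  0.00019058,  0.00081353,
        0.00017232]), 'joint_efforts': array([ 8.47632346e-04, -4.32005775e+01, -2.44694334e+01,  7.18354108e-02,
        5.26257267e-02, -5.48382468e-05]), 'tool_pos': array([ 0.19847864, -0.48570533,  0.25112565]), 'tool_rot': array([2.9972707 , 1.56946896, 1.8142859 ]), 'contact_force': array([0.36367653, 0.27048636, 0.43263992]), 'torque': array([ 0.01752515, -0.02058503,  0.01521664]), 'opening': 0.091705676125549} 0.025
```

View pics/top0.png

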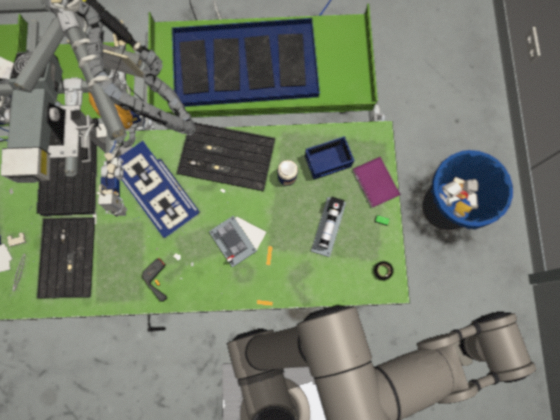

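View pics/side0.png

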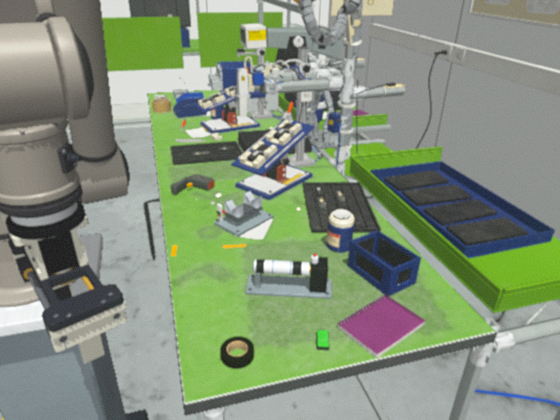

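The top view shows the dock with the barrel near (328,225), housing towards (335,203), and the cradle near (235,240). The side view shows the dock at (290,275) and the cradle at (243,213). Next I'll enlarge both.

```bash
python3 - <<'E'
from h import *
a=cv2.imread("pics/top0.png")[185:285,205:355]; cv2.imwrite("pics/topc.png",cv2.resize(a,None,fx=5.3333,fy=5.3333,interpolation=cv2.INTER_CUBIC))
a=cv2.imread("pics/side0.png")[180:305,205:345]; cv2.imwrite("pics/sidec.png",cv2.resize(a,None,fx=4.8,fy=4.8,interpolation=cv2.INTER_CUBIC))
E
```

```text
(no output)
```

View pics/topc.png

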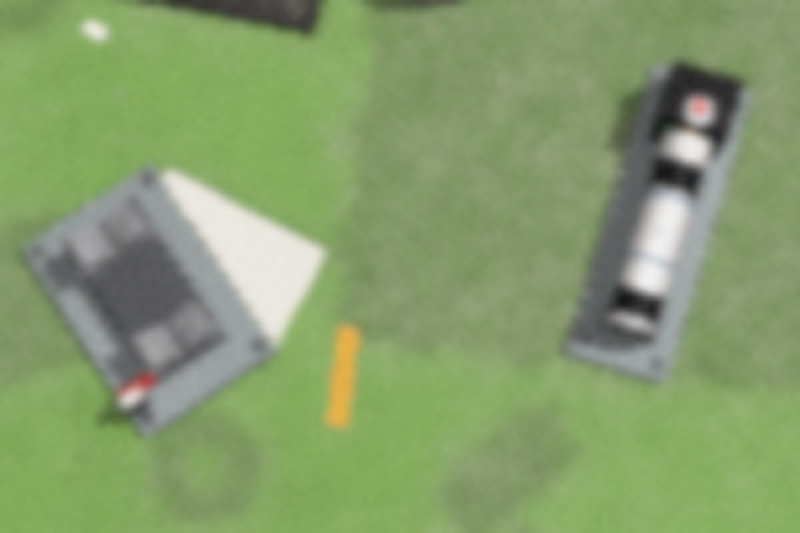

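View pics/sidec.png

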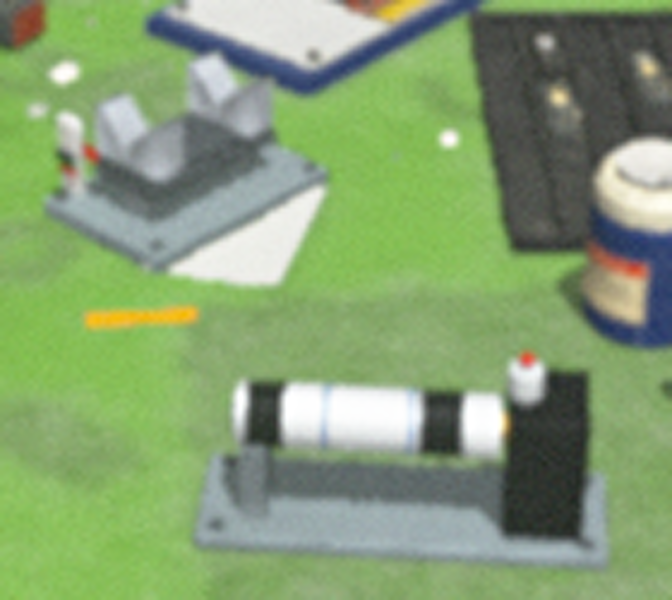

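```bash
cat > fit.py <<'E'
from h import *
from scipy.optimize import least_squares
fx={"top":(5.3333,205,185),"side":(4.8,205,180)}
def full(n,c): s,a,b=fx[n]; return (np.array(c)+.5)/s-.5+[a,b]
def tocrop(n,p): s,a,b=fx[n]; return (np.array(p)-[a,b]+.5)*s-.5
def w(q,p): c,s=np.cos(q[2]),np.sin(q[2]); return np.array([q[0]+c*p[0]-s*p[1],q[1]+s*p[0]+c*p[1],p[2]])
def fit(obs,q0):
    f=lambda q:np.concatenate([proj(n,w(q,p))-full(n,c) for n,c,p in obs])
    return least_squares(f,q0,loss="soft_l1"),f
D=[("top",(567,350),(-.095,.032,.008)),("top",(665,382),(-.095,-.032,.008)),("top",(748,88),(.095,-.032,.008)),("top",(655,65),(.095,.032,.008)),
("side",(197,545),(-.095,-.032,.0)),("side",(607,562),(.095,-.032,.0)),("side",(218,455),(-.095,.032,.008))]
S=[("top",(147,432),(-.07,.048,.012)),("top",(272,350),(-.07,-.048,.012)),("top",(150,167),(.07,-.048,.012)),("top",(25,250),(.07,.048,.012)),
("side",(47,202),(-.07,.048,.012)),("side",(152,270),(-.07,-.048,0)),("side",(327,170),(.07,-.048,.012))]
if __name__=="__main__":
  P={}
  for k,o,q0 in(("dock",D,[.5,-.1,-.2]),("stand",S,[.5,.1,.6])):
    r,f=fit(o,q0); print(k,r.x,"\n",np.round(f(r.x).reshape(-1,2),2).tolist()); P[k]=r.x
  np.save("P.npy",P)
  marks=[(P["dock"],p) for p in[(-.08,0,.07),(.04,0,.07),(-.02,0,.07),(.04,0,.04),(-.08,0,.04),(.043,0,.055),(.095,.032,.008),(.095,-.032,.008),(-.095,.032,.008),(-.095,-.032,.008)]]
  marks+=[(P["stand"],p) for p in [(sx*x,sy*.025,.0725) for x in(.026,.046) for sx in(1,-1) for sy in(1,-1)]+[(sx*x,0,.0725-.0187) for x in(.046,) for sx in(1,-1)]+[(-.052,.041,.06),(.07,.048,.012),(.07,-.048,.012),(-.07,.048,.012),(-.07,-.048,.012)]]
  ims=[]
  for n in("top","side"):
    im=cv2.imread(f"pics/{n}c.png")
    for q,p in marks: cv2.drawMarker(im,tuple(int(t) for t in tocrop(n,proj(n,w(q,p)))),(255,0,255),cv2.MARKER_CROSS,9,1)
    ims.append(im)
  h=600; a=cv2.resize(ims[0],(420,280));
  cv2.imwrite("pics/ov_top.png",ims[0]); cv2.imwrite("pics/ov_side.png",ims[1])
E
python3 fit.py
```

```text
dock [ 0.56660021 -0.19644933 -0.33689212] 
 [[-0.23, -0.31], [0.49, -0.55], [0.55, -0.33], [-0.71, -1.51], [-0.85, 0.34], [0.25, 0.68], [-1.91, -1.48]]
stand [0.52865118 0.11581226 0.55484902] 
 [[-0.13, 0.89], [1.41, -0.45], [0.6, -1.33], [-0.72, -0.67], [-1.88, -1.39], [0.21, 0.86], [-0.35, -1.1]]
```

View pics/ov_top.png

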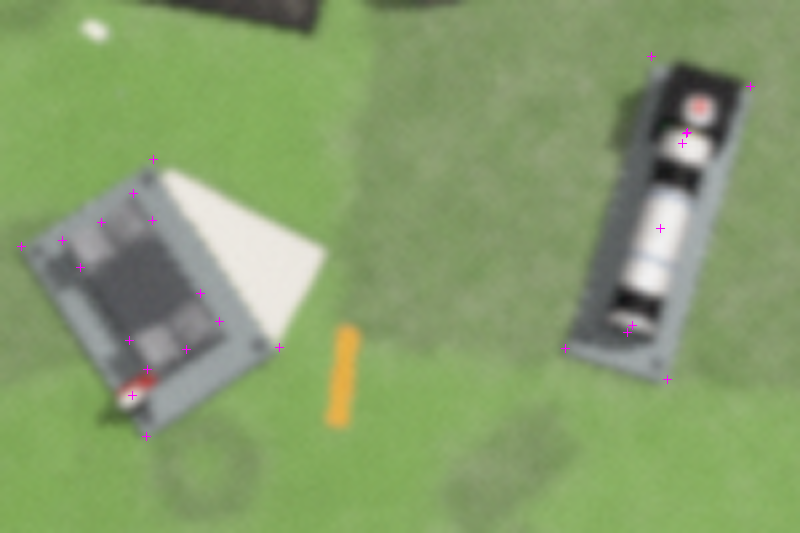

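View pics/ov_side.png

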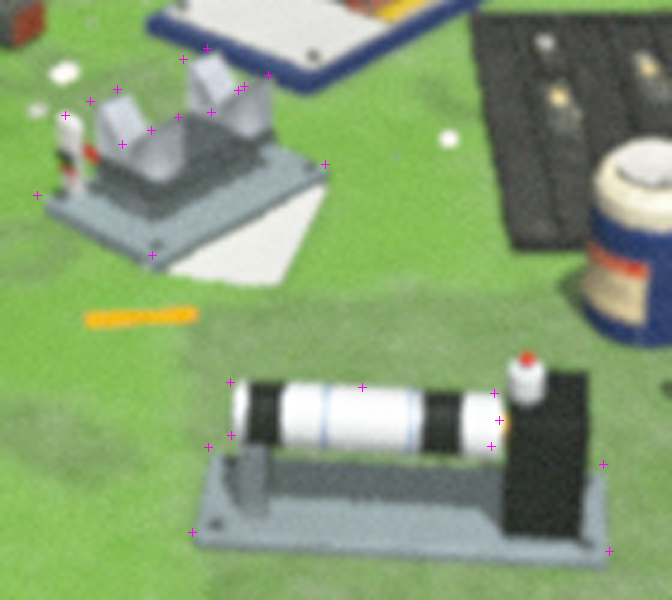

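```bash
cat > go.py <<'E'
# goal: python3 go.py x y z yaw(of barrel axis; jaws across it) -> shift/twist in tool axes (z = TCP height)
from h import *
import sys
def goal(x,y,z,yaw):
    p,Rm=tool(); best=None
    for s in(1,-1):
        X=np.array([0,0,-1.]); Z=s*np.array([-np.sin(yaw),np.cos(yaw),0]); Y=np.cross(Z,X)
        G=np.column_stack([X,Y,Z]); rv=R.from_matrix(Rm.T@G).as_rotvec()
        if best is None or np.linalg.norm(rv)<np.linalg.norm(best): best=rv
    print("shift",np.round(Rm.T@(np.array([x,y,z])-p),4).tolist(),"twist",np.round(best,4).tolist(),"tool axes",np.round(Rm,3).tolist())
if __name__=="__main__":
    goal(*map(float,sys.argv[1:5])); s=robot.observe(); print({k:np.round(s[k],4).tolist() for k in("time","tool_pos","contact_force","opening","qpos")})
E
python3 - <<'E'
from fit import *
allo=[(0,o) for o in D]+[(1,o) for o in S]
# lens axis ends (side centres of end discs), housing front bottom
allo+=[(0,("side",(239,413),(-.08,0,.055))),(0,("side",(505,424),(.04,0,.055))),(0,("top",(662,228),(-.02,0,.07)))]
def f(v):
    off={"top":v[6:8],"side":v[8:10]}
    r=[proj(n,w(v[3*i:3*i+3],p))+off[n]-full(n,c) for i,(n,c,p) in allo]
    return np.concatenate(r+[v[6:10]/.8])
r=least_squares(f,[.566,-.196,-.337,.5287,.1158,.555,0,0,0,0],loss="soft_l1")
print(np.round(r.x,4)); print(np.round(f(r.x)[:-4].reshape(-1,2),1).tolist())
np.save("v.npy",r.x)
print("lens",w(r.x[:3],(-.02,0,.055)))
import subprocess
l=w(r.x[:3],(-.02,0,.055)); print(subprocess.run(["python3","go.py",str(l[0]),str(l[1]),"0.17",str(r.x[2])],capture_output=True,text=True).stdout)
E
```

```text
[ 0.5683 -0.1971 -0.3403  0.5294  0.1161  0.5522 -0.1073  0.7546  0.3893
  0.4093]
[[-0.2, -0.1], [0.5, -0.3], [0.7, -0.0], [-0.5, -1.3], [0.3, 0.7], [1.4, 1.2], [-0.7, -1.1], [-0.4, 1.4], [1.2, 0.1], [0.5, -0.8], [-0.9, -0.2], [-1.2, -1.1], [0.8, 1.2], [0.3, -0.7], [-0.4, -0.4], [-1.3, -0.3], [-0.3, 0.3]]
lens [ 0.54943084 -0.19045319  0.055     ]
shift [0.0814, 0.4365, -0.1405] twist [0.7281, -0.0013, 0.0003] tool axes [[-0.0, 0.926, 0.378], [0.001, 0.378, -0.926], [-1.0, 0.0, -0.001]]
{'time': 0.1, 'tool_pos': [0.1985, -0.4857, 0.2511], 'contact_force': [0.3637, 0.2705, 0.4326], 'opening': 0.0917, 'qpos': [-1.329, 0.3427, 1.5249, -0.0, 1.2754, -0.146]}
```

```bash
python3 -m creep '[{"translation":[0,0.05,-0.015],"twist":[0.14,0,0],"hand":100},{"translation":[0,0.1,-0.03],"twist":[0.28,0,0],"hand":100},{"translation":[0,0.145,-0.045],"twist":[0.42,0,0],"hand":100},{"translation":[0,0.19,-0.06],"twist":[0.56,0,0],"hand":100},{"translation":[0,0.235,-0.075],"twist":[0.70,0,0],"hand":100}]' 30; python3 go.py .5494 -.1905 .17 -.3403
```

```text
time: 0.6
tool_pos: [0.3732, -0.3397, 0.251]
tool_rot: [-2.505, 1.569, 1.925]
contact_force: [0.3, -0.6, -1.2]
opening: 0.0921
shift [0.0811, 0.1277, -0.1923] twist [0.0575, -0.0015, 0.0012] tool axes [[-0.001, 0.96, -0.279], [0.002, -0.279, -0.96], [-1.0, -0.001, -0.002]]
{'time': 0.6, 'tool_pos': [0.3732, -0.3397, 0.251], 'contact_force': [0.2834, -0.6099, -1.151], 'opening': 0.0921, 'qpos': [-0.8908, 0.3064, 1.5784, 0.0006, 1.2587, 0.9626]}
```

```bash
python3 -m creep '[{"translation":[0.08,0.128,-0.192],"twist":[0.0575,0,0],"hand":100},{"translation":[0.08,0.128,-0.192],"twist":[0.0575,0,0],"hand":100},{"translation":[0.08,0.128,-0.192],"twist":[0.0575,0,0],"hand":100},{"translation":[0.08,0.128,-0.192],"twist":[0.0575,0,0],"hand":100},{"translation":[0.08,0.128,-0.192],"twist":[0.0575,0,0],"hand":100}]'; python3 go.py .5494 -.1905 .17 -.3403
```

```text
time: 1.1
tool_pos: [0.5508, -0.189, 0.17]
tool_rot: [-2.211, 1.568, 2.162]
contact_force: [0.1, -1.4, 0.8]
opening: 0.0918
shift [-0.0, -0.0008, 0.0018] twist [0.0005, -0.0016, 0.0021] tool axes [[-0.001, 0.943, -0.333], [0.002, -0.333, -0.943], [-1.0, -0.002, -0.002]]
{'time': 1.1, 'tool_pos': [0.5508, -0.189, 0.17], 'contact_force': [0.0965, -1.4134, 0.8133], 'opening': 0.0918, 'qpos': [-0.4629, 0.5198, 1.4769, 0.0015, 1.1472, 1.4472]}
```

```bash
python3 - <<'E'
from h import *
p,Rm=tool()
t=robot.read_camera("top"); s=robot.read_camera("side")
cv2.imwrite("pics/top1.png",t); cv2.imwrite("pics/side1.png",s)
tips=[p+Rm@np.array([.025,0,k]) for k in(.046,-.046)]
print([proj("side",q) for q in tips],[proj("top",q) for q in tips])
a=cv2.resize(s[180:305,240:360],None,fx=4.8,fy=4.8,interpolation=cv2.INTER_CUBIC)
cv2.imwrite("pics/side1c.png",a)
E
```

```text
[array([280.54331211, 242.75920339]), array([282.90466899, 219.72381561])] [array([345.23440999, 226.3237854 ]), array([315.65838387, 217.4286447 ])]
```

View pics/side1c.png

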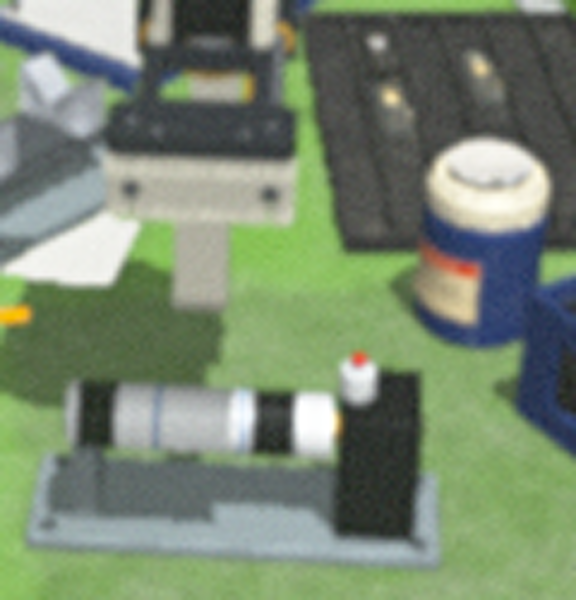

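The near finger tip sits at crop (201,308). Its centre line agrees with the barrel's mid-length at about (206,415) to within 2 mm. Next is the lateral check in the top view.

```bash
python3 - <<'E'
from h import *
a=cv2.imread("pics/top1.png")[170:270,265:385]
cv2.imwrite("pics/top1c.png",cv2.resize(a,None,fx=6,fy=6,interpolation=cv2.INTER_CUBIC))
p,Rm=tool()
for k in(.046,-.046,.065,-.065):
  print(k,((proj("top",p+Rm@np.array([.0,0,k]))-[265,170]+.5)*6).round(1))
E
```

```text
0.046 [485.4 330.5]
-0.046 [305.1 277.1]
0.065 [522.8 341.5]
-0.065 [268.1 266.1]
```

View pics/top1c.png

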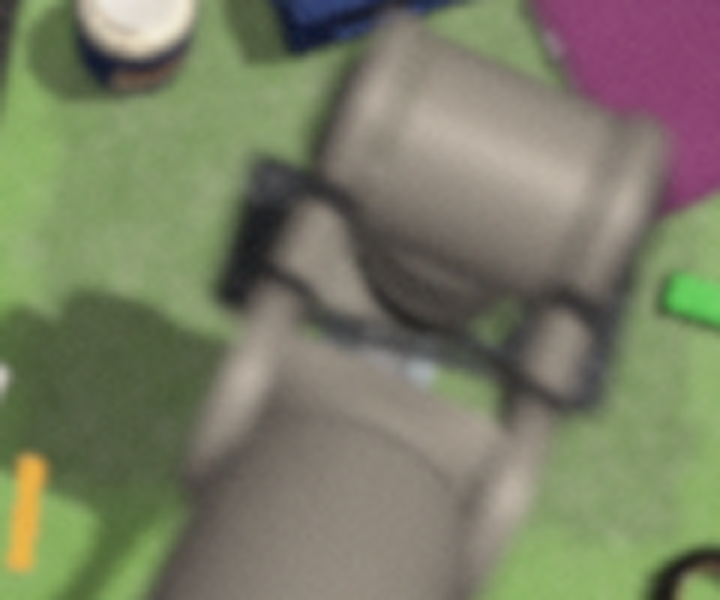

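The body covers the barrel in the top view: its left end is near (235,235) and its right end near (605,345). That roughly agrees with the estimate, and each jaw has 31 mm of clearance, so I'll descend and use the force to check centring.

```bash
python3 -m creep '[{"translation":[0.03,-0.001,0.002],"twist":[0,0,0],"hand":100},{"translation":[0.07,-0.001,0.002],"twist":[0,0,0],"hand":100},{"translation":[0.109,-0.001,0.002],"twist":[0,-0.001,0.002],"hand":100},{"translation":[0.109,-0.001,0.002],"twist":[0,-0.001,0.002],"hand":100},{"translation":[0.109,-0.001,0.002],"twist":[0,-0.001,0.002],"hand":70}]'; python3 go.py .5494 -.1905 .061 -.3403
```

```text
time: 1.7
tool_pos: [0.5493, -0.1879, 0.0594]
tool_rot: [-2.094, 1.566, 2.283]
contact_force: [-0.1, 0.4, -0.1]
opening: 0.0875
shift [-0.0016, 0.0009, 0.0024] twist [0.0047, -0.0024, 0.0042] tool axes [[-0.003, 0.944, -0.329], [0.004, -0.329, -0.944], [-1.0, -0.004, -0.002]]
{'time': 1.7, 'tool_pos': [0.5493, -0.1879, 0.0594], 'contact_force': [-0.0841, 0.4304, -0.0903], 'opening': 0.0875, 'qpos': [-0.4625, 0.6541, 1.5863, 0.0024, 0.9056, 1.4425]}
```

```bash
python3 -m creep '[{"translation":[0,0,0],"twist":[0,0,0],"hand":45},{"translation":[0,0,0],"twist":[0,0,0],"hand":42},{"translation":[0,0,0],"twist":[0,0,0],"hand":39},{"translation":[0,0,0],"twist":[0,0,0],"hand":37},{"translation":[0,0,0],"twist":[0,0,0],"hand":35}]' 20; python3 go.py .5494 -.1905 .061 -.3403
```

```text
time: 2.2
tool_pos: [0.5495, -0.188, 0.06]
tool_rot: [-2.165, 1.567, 2.212]
contact_force: [0.1, 0.3, -0.7]
opening: 0.0484
shift [-0.001, 0.0007, 0.0024] twist [0.0047, -0.0023, 0.0035] tool axes [[-0.002, 0.944, -0.329], [0.003, -0.329, -0.944], [-1.0, -0.003, -0.002]]
{'time': 2.2, 'tool_pos': [0.5495, -0.188, 0.06], 'contact_force': [0.0678, 0.3019, -0.6688], 'opening': 0.0484, 'qpos': [-0.4625, 0.6533, 1.5861, 0.0024, 0.9059, 1.4424]}
```

```bash
python3 -m creep '[{"translation":[-0.001,0.001,0.0025],"twist":[0.005,-0.002,0.003],"hand":40},{"translation":[-0.001,0.001,0.0025],"twist":[0.005,-0.002,0.003],"hand":36},{"translation":[-0.001,0.001,0.0025],"twist":[0.005,-0.002,0.003],"hand":34},{"translation":[-0.001,0.001,0.0025],"twist":[0.005,-0.002,0.003],"hand":33},{"translation":[-0.001,0.001,0.0025],"twist":[0.005,-0.002,0.003],"hand":32}]' 6; python3 go.py .5494 -.1905 .061 -.3403
```

```text
time: 2.7
tool_pos: [0.5495, -0.1911, 0.0609]
tool_rot: [-0.905, 1.57, -2.817]
contact_force: [-1.3, -1.9, -0.7]
opening: 0.0302
shift [-0.0001, -0.0003, -0.0005] twist [-0.0002, 0.0004, 0.0005] tool axes [[-0.001, 0.943, -0.334], [-0.0, -0.334, -0.943], [-1.0, -0.001, 0.0]]
{'time': 2.7, 'tool_pos': [0.5495, -0.1911, 0.0609], 'contact_force': [-1.2537, -1.8945, -0.652], 'opening': 0.0302, 'qpos': [-0.4662, 0.6521, 1.585, -0.0006, 0.9049, 1.4455]}
```

```bash
python3 -m creep '[{"translation":[0,0,0],"twist":[0,0,0],"hand":10},{"translation":[0,0,0],"twist":[0,0,0],"hand":10},{"translation":[0,0,0],"twist":[0,0,0],"hand":10},{"translation":[0,0,0],"twist":[0,0,0],"hand":10}]' 45; python3 -c "
from h import *
s=robot.observe();p,Rm=tool();print(p,Rm.T@s['contact_force'],s['opening'],s['torque'])"
```

```text
time: 3.1
tool_pos: [0.5494, -0.1912, 0.0609]
tool_rot: [-0.82, 1.57, -2.731]
contact_force: [-1.6, -2.4, 0.9]
opening: 0.0287
[ 0.54944997 -0.19118549  0.06094862] [-0.91585887 -0.74521732  2.81189267] 0.02874328637553551 [-0.21083279  0.13907643 -0.09617891]
```

```bash
python3 -m creep '[{"translation":[0,-0.006,0.0005],"twist":[0,0,0],"hand":10},{"translation":[0,-0.013,0.0005],"twist":[0,0,0],"hand":10},{"translation":[0,-0.021,0.0005],"twist":[0,0,0],"hand":10},{"translation":[0,-0.030,0.0005],"twist":[0,0,0],"hand":10},{"translation":[0,-0.035,0.0005],"twist":[0,0,0],"hand":10}]'; python3 -c "
from h import *
s=robot.observe();p,Rm=tool();print(p,Rm.T@s['contact_force'],s['opening'],s['torque'])"
```

```text
time: 3.6
tool_pos: [0.5161, -0.1792, 0.0612]
tool_rot: [2.064, 1.57, 0.152]
contact_force: [13.8, 1.2, -4.3]
opening: 0.0291
[ 0.51608057 -0.17921555  0.06121662] [ 4.34631406 12.63741037 -5.78761686] 0.02907256902729688 [ 0.19759635 -2.52321891 -0.27034384]
```

```bash
python3 -m creep '[{"translation":[0,0,0],"twist":[0,0,0],"hand":10},{"translation":[0,0,0],"twist":[0,0,0],"hand":10}]'; python3 - <<'E'
from h import *
s=robot.observe();p,Rm=tool();print(p,Rm.T@s['contact_force'],s['opening'],s['torque'])
a=robot.read_camera("side")[180:305,220:360]
cv2.imwrite("pics/side2c.png",cv2.resize(a,None,fx=4.8,fy=4.8,interpolation=cv2.INTER_CUBIC))
E
```

```text
time: 3.8
tool_pos: [0.5163, -0.1791, 0.0612]
tool_rot: [1.804, 1.568, -0.108]
contact_force: [4.3, -0.1, -2.1]
opening: 0.0287
[ 0.51627049 -0.17913032  0.06124316] [ 2.09970157  4.11300602 -1.34991601] 0.02865938633052717 [ 0.11180157 -0.7962286  -0.07895174]
```

View pics/side2c.png

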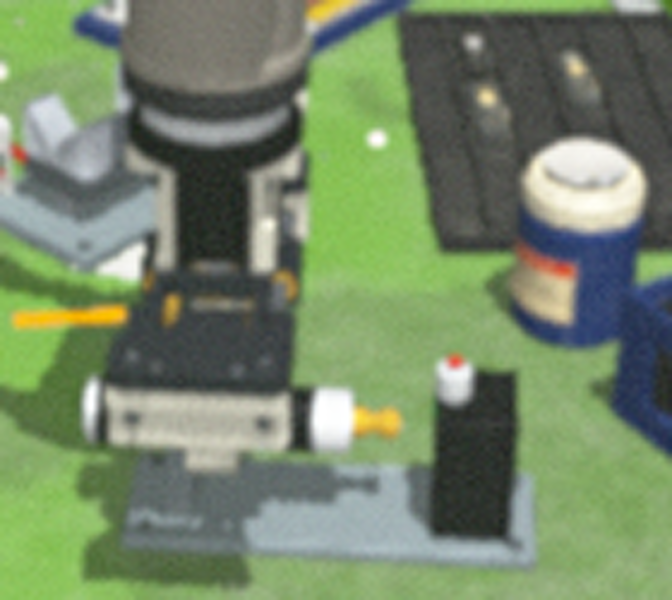

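The plug is clear of the socket, with its tip at (400,425) and the mouth at about 435. The grip is at mid-barrel, with ends at 93 and 350 and the finger at about 215. Lifting.

```bash
python3 -m creep '[{"translation":[-0.03,0,0],"twist":[0,0,0],"hand":10},{"translation":[-0.06,0,0],"twist":[0,0,0],"hand":10},{"translation":[-0.09,0,0],"twist":[0,0,0],"hand":10},{"translation":[-0.1,0,0],"twist":[0,0,0],"hand":10},{"translation":[-0.1,0,0],"twist":[0,0,0],"hand":10}]'; python3 go.py .5294 .1161 .161 .5522
```

```text
time: 4.35
tool_pos: [0.5159, -0.1793, 0.162]
tool_rot: [1.589, 1.567, -0.323]
contact_force: [-0.3, -0.3, -3.0]
opening: 0.0294
shift [0.0007, -0.0862, -0.2829] twist [-0.8934, 0.0016, -0.0034] tool axes [[0.003, 0.942, -0.335], [-0.001, -0.335, -0.942], [-1.0, 0.004, -0.0]]
{'time': 4.35, 'tool_pos': [0.5159, -0.1793, 0.162], 'contact_force': [-0.2715, -0.2758, -3.0473], 'opening': 0.0294, 'qpos': [-0.4751, 0.4652, 1.5973, 0.0006, 1.0754, 1.4366]}
```

```bash
python3 -m creep '[{"translation":[0,-0.009,-0.028],"twist":[-0.09,0,0],"hand":10},{"translation":[0,-0.019,-0.062],"twist":[-0.2,0,0],"hand":10},{"translation":[0,-0.03,-0.099],"twist":[-0.31,0,0],"hand":10},{"translation":[0,-0.041,-0.136],"twist":[-0.43,0,0],"hand":10},{"translation":[0,-0.052,-0.17],"twist":[-0.54,0,0],"hand":10}]'; python3 -m creep '[{"translation":[0,0.011,-0.035],"twist":[-0.11,0,0],"hand":10},{"translation":[0,0.022,-0.065],"twist":[-0.2,0,0],"hand":10}]' >/dev/null; python3 go.py .5294 .1161 .161 .5522
```

```text
time: 4.85
tool_pos: [0.5223, -0.0, 0.1596]
tool_rot: [-1.044, 1.57, -2.411]
contact_force: [0.1, -0.7, -1.9]
opening: 0.0293
shift [-0.0041, 0.0189, -0.0422] twist [-0.1437, -0.0022, 0.0056] tool axes [[-0.006, 0.918, 0.397], [-0.001, 0.397, -0.918], [-1.0, -0.006, -0.002]]
{'time': 5.05, 'tool_pos': [0.5288, 0.0698, 0.1569], 'contact_force': [0.5858, -0.4102, -2.0118], 'opening': 0.0291, 'qpos': [-0.012, 0.4548, 1.6317, -0.0008, 1.0611, 1.1507]}
```

```bash
python3 -m creep '[{"translation":[-0.004,0.012,-0.028],"twist":[-0.1,0,0.003],"hand":10},{"translation":[-0.004,0.019,-0.042],"twist":[-0.144,-0.002,0.006],"hand":10},{"translation":[-0.004,0.019,-0.042],"twist":[-0.144,-0.002,0.006],"hand":10},{"translation":[-0.004,0.019,-0.042],"twist":[-0.144,-0.002,0.006],"hand":10},{"translation":[-0.004,0.019,-0.042],"twist":[-0.144,-0.002,0.006],"hand":10}]'; python3 go.py .5294 .1161 .161 .5522
python3 - <<'E'
from h import *
ims={n:robot.read_camera(n) for n in("side","top")}
for n in ims: cv2.imwrite(f"pics/{n}3.png",ims[n])
a=cv2.resize(ims["side"][150:270,195:310],None,fx=4.8,fy=4.8,interpolation=cv2.INTER_CUBIC)
cv2.imwrite("pics/c3.png",a)
E
```

```text
time: 5.55
tool_pos: [0.5294, 0.1147, 0.1603]
tool_rot: [-1.934, 1.57, -2.955]
contact_force: [0.3, -0.1, -2.1]
opening: 0.0289
shift [-0.0007, 0.0007, -0.0012] twist [-0.0018, -0.0003, 0.0008] tool axes [[-0.001, 0.852, 0.523], [-0.0, 0.523, -0.852], [-1.0, -0.001, -0.0]]
{'time': 5.55, 'tool_pos': [0.5294, 0.1147, 0.1603], 'contact_force': [0.3382, -0.1, -2.1483], 'opening': 0.0289, 'qpos': [0.072, 0.4619, 1.6085, -0.0001, 1.0721, 1.0924]}
```

View pics/c3.png

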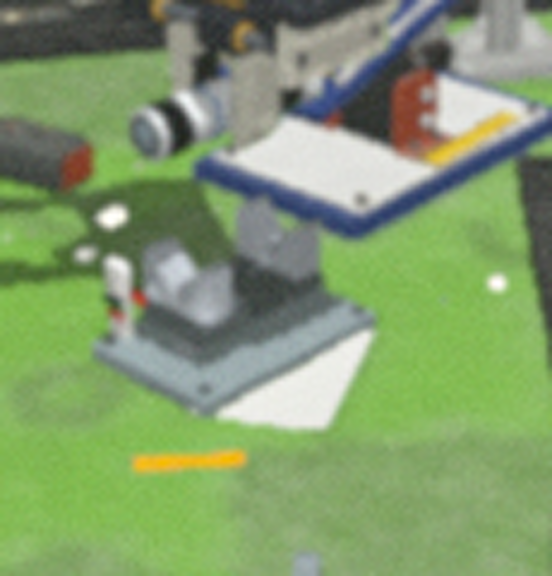

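```bash
python3 - <<'E'
from fit import *
p,Rm=tool()
F=lambda c:(np.array(c)+.5)/4.8-.5+[195,150]
g=p+Rm@np.array([.006,-.06,0]); pd=proj("side",g); off=F((150,134))-pd
print("disc pred",pd,"off",off)
v=np.load("v.npy")
O=[((95,348),(-.07,.048,.012)),((205,414),(-.07,-.048,0)),((376,319),(.07,-.048,.012)),
 ((258,197),(.046,.025,.0725)),((319,235),(.046,-.025,.0725)) ]
for o in (off,np.array([1.,.4]),np.zeros(2)):
  f=lambda q:np.concatenate([proj("side",w(q,P))+o-F(c) for c,P in O])
  r=least_squares(f,v[3:6],loss="soft_l1"); print(o,r.x,np.round(f(r.x),1))
o=off; print([ (c,((proj("side",w(v[3:6],P))+o-[195,150]+.5)*4.8).round(0)) for c,P in O])
E
```

```text
disc pred [224.74890309 177.35965156] off [1.10526357 0.16118177]
[1.10526357 0.16118177] [0.52610173 0.10857494 0.55690683] [-1.3 -0.2 -0.1  2.6  0.3 -0.7  0.3  0.4  0.3 -1.9]
[1.  0.4] [0.52668596 0.10982551 0.55656476] [-1.3 -0.2 -0.1  2.5  0.3 -0.7  0.3  0.5  0.3 -1.9]
[0. 0.] [0.52883831 0.1068832  0.55575353] [-1.3 -0.2 -0.1  2.6  0.3 -0.7  0.3  0.4  0.3 -1.9]
[((95, 348), array([ 93., 340.])), ((205, 414), array([208., 419.])), ((376, 319), array([380., 310.])), ((258, 197), array([263., 194.])), ((319, 235), array([323., 220.]))]
```

```bash
python3 - <<'E'
from fit import *
F=lambda c:(np.array(c)+.5)/4.8-.5+[195,150]
v=np.load("v.npy")
O=[((95,348),(-.07,.048,.012)),((376,319),(.07,-.048,.012)),((205,403),(-.07,-.048,.012)),
 ((258,197),(.046,.025,.0725)),((319,235),(.046,-.025,.0725)) ]
so=np.array([1.1,.3])
for sv in (.4,1):
  def f(q):
    a=[proj("side",w(q,P))+so-F(c) for c,P in O]+[proj("top",w(q,P))+q[3:5]-full("top",c) for n,c,P in S if n=="top"]+[proj("side",w(q,P))+so-full("side",c) for n,c,P in S if n=="side"]
    return np.concatenate(a+[q[3:5]/sv])
  r=least_squares(f,[*v[3:6],0,0],loss="soft_l1",f_scale=.7); print(r.x.round(4),np.round(f(r.x),1))
E
```

```text
[ 0.527   0.1139  0.5559 -0.2322  0.0078] [-1.3 -1.1  0.1 -1.5 -0.3  0.1  0.2 -0.3  0.1 -2.7  0.3  1.4  1.8  0.
  0.9 -0.8 -0.4 -0.2 -1.3 -0.7  0.9  1.6  0.3 -0.4 -0.6  0. ]
[ 0.5267  0.1125  0.557  -0.9881 -0.0177] [-1.3 -0.8  0.2 -1.2 -0.3  0.4  0.2 -0.   0.2 -2.4 -0.   1.4  1.5  0.
  0.6 -0.8 -0.7 -0.1 -1.3 -0.4  0.9  1.9  0.4 -0.2 -1.  -0. ]
```

```bash
python3 -m creep '[{"translation":[0.02,-0.002,0],"twist":[-0.004,0,0],"hand":10},{"translation":[0.045,-0.002,0],"twist":[-0.004,0,0],"hand":10},{"translation":[0.065,-0.002,0],"twist":[-0.004,0,0],"hand":10},{"translation":[0.074,-0.002,0],"twist":[-0.004,0,0],"hand":10},{"translation":[0.074,-0.002,0],"twist":[-0.004,0,0],"hand":10}]'; python3 go.py .527 .1135 .081 .556
```

```text
time: 6.15
tool_pos: [0.5273, 0.1131, 0.0857]
tool_rot: [-2.065, 1.568, -3.083]
contact_force: [-0.5, 1.2, -1.1]
opening: 0.0285
shift [0.0047, -0.0, -0.0005] twist [-0.0028, -0.0012, 0.0022] tool axes [[-0.003, 0.851, 0.525], [-0.0, 0.525, -0.851], [-1.0, -0.002, -0.001]]
{'time': 6.15, 'tool_pos': [0.5273, 0.1131, 0.0857], 'contact_force': [-0.5049, 1.1914, -1.0973], 'opening': 0.0285, 'qpos': [0.069, 0.557, 1.6899, 0.0, 0.8973, 1.0866]}
```

```bash
python3 -m creep '[{"translation":[0.0025,0,-0.0005],"twist":[-0.003,-0.001,0.002],"hand":10},{"translation":[0.005,0,-0.0005],"twist":[-0.003,-0.001,0.002],"hand":10},{"translation":[0.005,0,-0.0005],"twist":[-0.003,-0.001,0.002],"hand":10}]'; python3 - <<'E'
from h import *
s=robot.observe();p,Rm=tool();print(p,Rm.T@s['contact_force'],Rm.T@s['torque'])
im=robot.read_camera("side"); cv2.imwrite("pics/side4.png",im)
cv2.imwrite("pics/c4.png",cv2.resize(im[170:250,205:300],None,fx=7,fy=7,interpolation=cv2.INTER_CUBIC))
s=robot.observe();print(Rm.T@s['contact_force'],Rm.T@s['torque'])
E
```

```text
time: 6.45
tool_pos: [0.5273, 0.1135, 0.0811]
tool_rot: [1.278, 1.57, 0.263]
contact_force: [-0.2, 0.0, -1.7]
opening: 0.029
[0.52729516 0.11347653 0.08112045] [ 1.67878173 -0.12686025 -0.08679609] [-0.02440659 -0.03218853  0.02727063]
[ 1.40665466  0.38524851 -0.84965391] [ 0.05041601 -0.04534204  0.05944506]
```

View pics/c4.png

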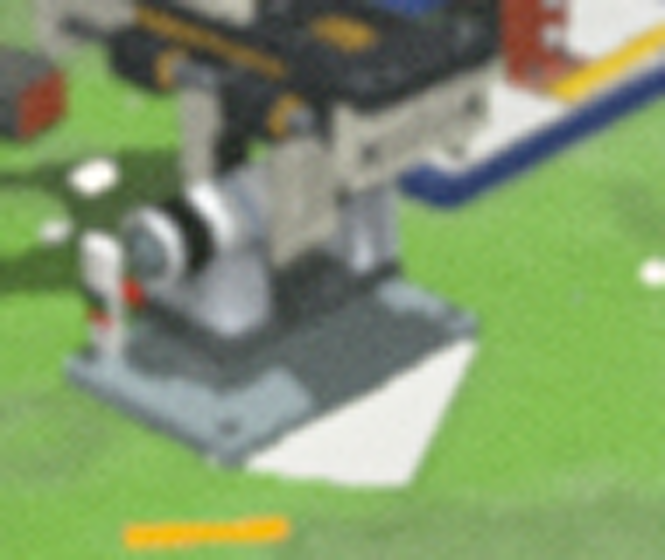

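```bash
python3 - <<'E'
from fit import *
q=[.527,.1135,.556]
C=lambda P:(((proj("side",P)+[1.1,.3])-[205,170]+.5)*7).round(0)
for x in(-.046,-.026,.026,.046):
  print(x,[C(w(q,(x,y,z))) for y,z in((-.025,.0725),(-.025,.042),(.025,.0725))])
p,Rm=tool()
print([C(p+Rm@np.array([.025,s*.0095,k])) for s in(-1,1) for k in(.015,.03)],"disc",C(p+Rm@np.array([.006,-.06,0])))
E
```

```text
-0.046 [array([227., 266.]), array([230., 336.]), array([138., 224.])]
-0.026 [array([265., 248.]), array([268., 318.]), array([176., 206.])]
0.026 [array([362., 202.]), array([363., 271.]), array([273., 163.])]
0.046 [array([397., 185.]), array([398., 253.]), array([309., 147.])]
[array([280., 262.]), array([307., 275.]), array([315., 245.]), array([342., 257.])] disc [155. 251.]
```

The barrel lies over the V. The finger at x≈303 sits midway between the blocks, whose edges at 268 and 398 match the prediction. Pressing down.

```bash
python3 -m creep '[{"translation":[0.001,0,0],"twist":[0,0,0],"hand":10},{"translation":[0.003,0,0],"twist":[0,0,0],"hand":10},{"translation":[0.005,0,0],"twist":[0,0,0],"hand":10},{"translation":[0.006,0,0],"twist":[0,0,0],"hand":10},{"translation":[0.006,0,0],"twist":[0,0,0],"hand":10}]'; python3 -m creep '[{"translation":[0,0,0],"twist":[0,0,0],"hand":10},{"translation":[0,0,0],"twist":[0,0,0],"hand":10}]'; python3 -c "
from h import *
p,Rm=tool()
for i in range(4):
  s=robot.observe();print(s['tool_pos'],s['contact_force'],Rm.T@s['contact_force'],Rm.T@s['torque']); robot.read_camera('top')"
```

```text
time: 7.0
tool_pos: [0.5277, 0.1135, 0.0757]
tool_rot: [1.098, 1.569, 0.083]
contact_force: [-0.5, -0.4, 6.3]
opening: 0.0286
time: 7.2
tool_pos: [0.5279, 0.1134, 0.0762]
tool_rot: [1.01, 1.568, -0.005]
contact_force: [-2.1, -0.7, 5.1]
opening: 0.0291
[0.52791423 0.11343486 0.0762194 ] [-2.12275382 -0.67619092  5.05696963] [-5.06209124 -2.14934243 -0.54020288] [-0.00776845  0.00154386 -0.28879348]
[0.52790343 0.11345383 0.07617969] [-2.60438882 -1.39044987  5.46176805] [-5.4680475  -2.93469189 -0.18746273] [-0.02339324  0.02452839 -0.33326053]
[0.52789366 0.11344324 0.07617197] [-1.76229969 -0.0711216   6.13449002] [-6.13874187 -1.52151757 -0.86229856] [ 0.01258564 -0.01504112 -0.3006864 ]
[0.52789165 0.11344922 0.07616665] [-1.19330118 -0.95355926  5.28247376] [-5.28533916 -1.50605519  0.18643971] [-0.01585794  0.03066552 -0.29120916]
```

```bash
python3 -m creep '[{"translation":[0.0008,-0.0005,0],"twist":[0,0,0],"hand":10},{"translation":[0.0015,-0.0005,0],"twist":[0,0,0],"hand":10},{"translation":[0.0015,-0.0005,0],"twist":[0,0,0],"hand":10},{"translation":[0.0015,-0.0005,0],"twist":[0,0,0],"hand":10},{"translation":[0.0015,-0.0005,0],"twist":[0,0,0],"hand":10}]'; python3 - <<'E'
from h import *
p,Rm=tool()
F=[];M=[];P=[]
for i in range(8):
  im=robot.read_camera('side'); s=robot.observe();F.append(Rm.T@s['contact_force']);M.append(Rm.T@s['torque']);P.append(s['tool_pos'])
print(P[0],P[-1],np.mean(F,0),np.mean(M,0),s['opening'],s['tool_rot'],s['time'])
cv2.imwrite("pics/c5.png",cv2.resize(im[185:240,205:275],None,fx=10,fy=10,interpolation=cv2.INTER_CUBIC))
E
```

```text
time: 7.9
tool_pos: [0.528, 0.1132, 0.0754]
tool_rot: [1.032, 1.567, 0.017]
contact_force: [-1.0, -0.2, 6.7]
opening: 0.0289
[0.52802816 0.1131868  0.07540706] [0.52801412 0.11318491 0.07538502] [-6.5505794  -1.45264851 -0.11188585] [-0.015988    0.02272249 -0.19613297] 0.028955061422673005 [1.02814362 1.56684815 0.01368544] 8.3
```

View pics/c5.png

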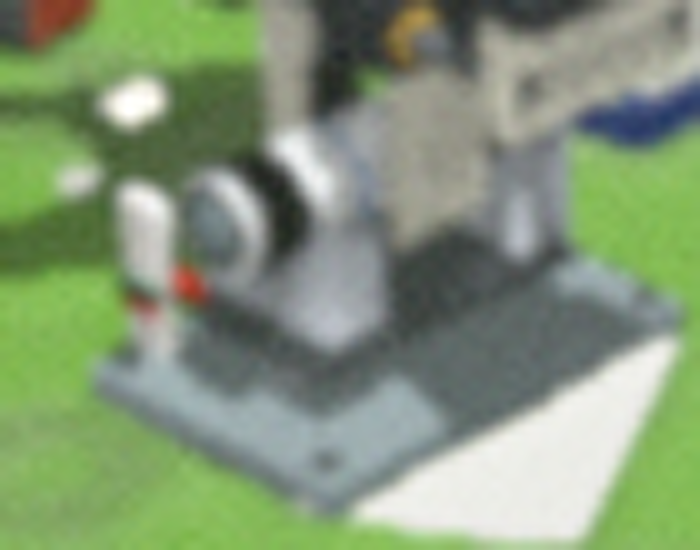

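The red pointer at (190,285) stands level with the dark green band at (140,285), above the red mark, and the barrel lies in both blocks. The push is 6.6 N plus about 2.1 N of barrel weight, so roughly 8.7 N, or about 5.9 mm of travel.

```bash
python3 -c "
from cell import robot
print(robot.hand_in()); s=robot.observe(); print(s['time'],s['contact_force'],s['tool_pos'])"
```

```text
the job is handed in; nothing more can be done
None
the job is handed in; nothing more can be done
```

The job is handed in. I pulled the barrel 35 mm level out of the socket, lifted it and laid it in the V-cradle. I then pressed it down and handed in at about 8.3 s, still gripping and pressing. No verdict is reported, so what follows is my own last checks.

- **Depth:** the push was 6.6 N plus about 2.1 N of barrel weight, or roughly 8.7 N. That works out to about 5.9 mm of sink. The tool height says about 5.6 mm. In the last picture the pointer stood level with the green band.
- **Seating:** the sideways force was only about 0.1 N, and I saw no sign of the load being all on one V-block. The picture showed the grip midway between the two blocks, to about 1–2 mm.
- **Disagreements:** about 1.5 N of push along the barrel remained. The side camera was off by about 1 pixel from its calibration, and I corrected for that using the gripper and the barrel. The two cameras' fits for the cradle differed by a few millimetres across, so I aimed between them.
- **Not checked:** I did not take a separate picture at the end to confirm the loose bottle and pad had not moved. The arm's path stayed clear of both.

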